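Put the cake pillars away in the hanging tin

ROBOT

A 6-joint arm with a two-finger parallel gripper is mounted at the origin on the work surface. World frame = base frame: x ahead of the robot, y to its left, z up, the work surface at z = 0. Lengths are in m, angles in rad, forces in N, time in s.
With the tool pointing down it reaches from about 0.325 to 0.85 m from the base axis. Payload 15.5 kg.
Tool frame: the origin (TCP) lies at the very end of the fingers, on their centre line; the grasp point (between the pads) lies 19 mm behind it (arm.tcp_to_grasp is the distance from the TCP to the grasp point, in m); z points along the fingers, y is the direction in which the jaws open and shut (so a half turn about z gives the same grasp; the last joint's range is limited). The gripper opens to 91 mm and grips with 3 to 60 N. Pads are 32 mm wide; open, the fingers measure 118 mm over their backs; the gripper's body (76 mm by 178 mm) begins 60 mm behind the grasp point.
Start: joints at [1.177, 0.494, 1.345, -0, 1.302, -0.096], TCP at [0.183, 0.597, 0.214] pointing down, gripper open.
Joint ranges: [-2.91, 2.91], [-0.82, 2.16], [0.22, 2.67], [-1.22, 4.37], [0.12, 2.79], [-3.08, 3.08]. Speed limits (rad/s): [1.89, 1.89, 2.57, 3.01, 3.01, 3.01].

INTERFACE

Orientations are given as [roll, pitch, yaw] about the fixed x, y, z axes, in that order (R = Rz(yaw) Ry(pitch) Rx(roll)).
In Python, from rig import arm gives the robot as it stands.
- The arm moves only by the shell command python3 -m jog 'ROWS' [OPENING] [FORCE]. ROWS is JSON, a list of rows, each a list of 6 numbers: the shift along the tool's x, y, z in cm, then the turn, a rotation vector about the tool's x, y, z in degrees. In form: [[x, y, z, ax, ay, az], ...]. A call has 1 to 12 rows; each row is the pose to reach, as a shift and turn from the pose measured when the call began, along the tool's axes at that moment; what a row does not reach only later rows make up. A row lasts 1/10 s, in which the tool goes at most 50 mm and 8.59 degrees, less where a joint would pass 70% of its speed; a pose out of reach is approached as far as the arm can. A call with a gripper value outside its range is refused whole. OPENING is the opening, from 0 (shut) to 1 (fully open), set as the call begins (- or left out, the last holds). The fingers move at their own pace and stop on an object; FORCE is the grip in N (left out, the last holds). Time passes only in rows, so rows that repeat a pose let the fingers close. It gives the time, the measured TCP pose, the force and the opening at its end, in the units of the state.
- arm.get_obs(): the state, without advancing time (a new reading comes with each control period).
- arm.camera(name): name is "scene" or "top" or "wrist"; returns (picture, depth): 384x512x3 uint8, red, green, blue; 384x512 float32, m along the optical axis (not along the pixel's ray), 0 where there is no reading.
- arm.camera_model(name): a dict with "vertical_fov" (degrees; the focal length in pixels is half the picture's height over the tangent of half this angle, whatever the lens; pixels are square), "cx", "cy" (the principal point, pixels), "rvec" (rotation vector, rad) and "tvec" (3), from world to camera coordinates, as OpenCV has them. Camera axes: x right, y down, z forward; pixel columns grow to the right and rows downward; lengths in m; the calibration is good to about 2 mm. The wrist camera is an equidistant fisheye: a pixel r from the principal point sees the ray r / f radians off the axis. A picture is of the moment at which its call begins: read the wrist's pose just before it. camera_model takes no time and is no camera call; for the wrist camera it gives the pose at the moment of the call.
- arm.finish_job(): hands the job in, once; it reports no verdict.
Trained networks look in the newest picture that a camera, given by its name, has taken for a name from the list of things; names that differ only in an ending like _2 or _b are one class to them, and where a whole thing is asked for, a point or a joint stands for the part that bears it (a point fixed in the world has none). Each returns a list of dicts, best first, with "conf" (0 to 1); they miss things now and then, are a little off and sometimes report something else, mostly with a low value. They report only what shows in the picture. A call takes as long as a camera call.
- arm.recognise(target, camera): "xy" ([column, row] as shares, 0 to 1, of the picture: columns of its width, rows of its height, amid what is visible of it).
The state is a dict: "t": time; "joint_positions": joint angles; "qd": joint speeds; "tau": joint torques, N m; "tcp_pos": TCP position; "tcp_rot": TCP orientation; "wrist_force": force on the tool from outside, world axes, zero at the start; "moment": the same for the moment, N m; "width": finger opening in m.
Only numpy, scipy, OpenCV 4.12 (cv2) and the standard library are available. Lean on these libraries where they do the work, as an engineer would, in place of code of your own. Each camera call takes 0.05 s, during which the arm holds its last target. There are 200 camera calls.

TASK

Put the cake pillars away: drop every pillar that is out on the worktop through the neck of the steel storage tin, swivel the hook on the cupboard-door rail until it points straight out from the door, and only then hang the tin on it by its handle, so that the tin hangs level and still with all the pillars inside. Do not tip the tin over on the way, and leave the other kitchen things where they are.

Things in the scene. Friction and masses are not known exactly. Their poses are not given: they have to be found in the camera images.
- tin: Loose oblong stainless storage tin, 0.5 kg, standing on the worktop: closed box 200 (x) x 84 (y) x 100 mm high, balanced about its middle, with a chute inside under the neck. Only opening: a round neck (outer diameter 54, bore 46, 25 high) on its top at x = +66, y = 0. A wire handle with a black grip tab stands over the middle of its top. Origin: centre of its underside, z up.
- tin_mouth (a point): Centre of the top rim of the tin's neck (125 mm above its underside); bore 46 mm diameter.
- tin_grip (a point): Centre of the black flat grip tab on the handle's apex, 173 mm above the tin's underside: 24 mm along tin x, 9 mm along tin y, 38 mm high.
- tin_crown (a point): Underside of the handle's apex, the point that rests on the hook, 148.5 mm above the tin's underside. The handle (7 mm wire) lies in the tin's x-z plane: posts at x = -30 and +30 mm rise 36 mm from the top of the box, then slope to the apex at x = 0, leaving a window 48 mm high at its middle, through which the hook arm passes along tin y.
- door: Fixed open cupboard door on the right of the worktop: birch panel from x = -160 to +270 mm, 250 high; rails on the face looking to its +y. Origin: foot of that face. 10 mm rails along x at heights 195 (36 off the face) and 95 mm (28 off). A whisk hangs at x = +170 mm, a plastic caddy at x = +232 (64 mm wide, reaching 82 off the face, 108 high).
- hook (a joint): Swivel angle (rad) of the steel hook about the vertical pivot axis: 0 = pointing straight out from the door (along door +y), positive = turned anticlockwise seen from above, towards the door's -x end; range -1.6 to 1.6. Stiff: it stays where it is left (0.06 N m friction).
- hook_pivot (a point): Point on the fixed vertical axis about which the hook swivels, 184 mm above the worktop, 60 mm out from the door face; a black clip with a 22 mm round boss (up to 26 mm above this point) holds the hook there on the top rail.
- hook_seat (a point): Top of the hook's 8 mm round arm at its lowest place, 47 mm from the pivot axis, where the handle comes to rest. The arm dips from the pivot to here and climbs to the upturned tip.
- hook_tip (a point): Top of the hook's upturned end, an 8 mm round vertical post 78 mm from the pivot axis, 26 mm higher than the seat; its upper 18 mm are straight and free.
- pillar1: Short white plastic cake-tier pillar: waisted cylinder 25 mm diameter (flange at either end), 30 mm tall, 18 g; fits the neck of the tin standing or lying. Origin: its middle, half-way up (15 mm above the worktop at the start), z along it. Starts standing on the worktop. May be absent (four to six are out).
- pillar2: Short white plastic cake-tier pillar: waisted cylinder 25 mm diameter (flange at either end), 30 mm tall, 18 g; fits the neck of the tin standing or lying. Origin: its middle, half-way up (15 mm above the worktop at the start), z along it. Starts standing on the worktop. May be absent (four to six are out).
- pillar3: Short white plastic cake-tier pillar: waisted cylinder 25 mm diameter (flange at either end), 30 mm tall, 18 g; fits the neck of the tin standing or lying. Origin: its middle, half-way up (15 mm above the worktop at the start), z along it. Starts standing on the worktop. May be absent (four to six are out).
- pillar4: Short white plastic cake-tier pillar: waisted cylinder 25 mm diameter (flange at either end), 30 mm tall, 18 g; fits the neck of the tin standing or lying. Origin: its middle, half-way up (15 mm above the worktop at the start), z along it. Starts standing on the worktop. May be absent (four to six are out).
- pillar5: Short white plastic cake-tier pillar: waisted cylinder 25 mm diameter (flange at either end), 30 mm tall, 18 g; fits the neck of the tin standing or lying. Origin: its middle, half-way up (15 mm above the worktop at the start), z along it. Starts standing on the worktop. May be absent (four to six are out).
- pillar6: Short white plastic cake-tier pillar: waisted cylinder 25 mm diameter (flange at either end), 30 mm tall, 18 g; fits the neck of the tin standing or lying. Origin: its middle, half-way up (15 mm above the worktop at the start), z along it. Starts standing on the worktop. May be absent (four to six are out).
- spice_jar: Bystander: glass spice jar with steel cap, 44 mm diameter, 60 mm high, standing among the pillars. Origin: centre of its underside.
- ramekin: Bystander: white ceramic ramekin, 84 mm diameter, 45 mm high. Origin: centre of its underside.
- mould: Bystander: stainless pudding mould with clip-on lid, 124 mm diameter, 125 mm high. Origin: centre of its underside.
- measure: Bystander: plastic measuring mug, 76 mm diameter, 70 mm high, handle at its +y. Origin: centre of its underside.
- spatula: Bystander: spatula, 250 mm long, lying along its x.
- flask: Bystander: glass jar with black cap, 60 mm diameter, 110 mm high. Origin: centre of its underside.

How it is judged:
By the outcome, as a careful person would: the job done as asked, in the order asked, and still so for the second after the job is handed in, with the robot touching nothing.
Of pillar1, pillar2, pillar3, pillar4, pillar5, pillar6 only 4 to 6 are there at a start; the rules pass over those that are not, and their reading is None.
At some moment in a run one of pillar1, pillar2, pillar3, pillar4, pillar5, pillar6 may be knocked a few centimetres aside while the robot is not near it.
It also fails if it takes over 210 s, if anything falls off the work surface, if the arm or the gripper's body presses on something with over 40 N, if the wrist force passes 120 N, or if a joint passes its speed limit or range.

## Working session

There is one attempt and no reset: what is moved stays moved. The work goes in short steps, Python scripts to look and compute and a shell command to move; the robot and the scene stay as the last step left them, time stands still between calls to the robot, and variables do not carry over. Pictures are saved under pics/ and viewed, about 12 in all and at most 16, crops included, and the job is handed in when it is done.

```bash
ls; mkdir -p pics; cat > h.py <<'E'
import numpy as np, cv2
from rig import arm
from scipy.spatial.transform import Rotation as R
def cam(n):
    m=arm.camera_model(n); 
    f=192/np.tan(np.radians(m['vertical_fov'])/2)
    return f,m['cx'],m['cy'],R.from_rotvec(m['rvec']).as_matrix(),np.array(m['tvec'])
def snap(n,name=None):
    c=cam(n); p,d=arm.camera(n)
    if name: cv2.imwrite('pics/'+name+'.png',p[:,:,::-1])
    return p,d,c
def ray(n,c,u,v):
    f,cx,cy,Rm,t=c
    x,y=(u-cx)/f,(v-cy)/f
    if n=='wrist':
        r=np.hypot(x,y); s=np.sin(r)/r if r>1e-9 else 1
        a=np.array([x*s,y*s,np.cos(r)])
    else: a=np.array([x,y,1.])
    return -Rm.T@t, Rm.T@a   # origin, dir (camera z = a[2])
def atz(n,c,u,v,z):
    o,d=ray(n,c,u,v); return o+d*(z-o[2])/d[2]
def atdepth(n,c,d,u,v):
    f,cx,cy,Rm,t=c; o,r=ray(n,c,u,v); zz=d[int(round(v)),int(round(u))]
    a=Rm@r
    return o+r*zz/a[2]
def proj(n,c,P):
    f,cx,cy,Rm,t=c; q=Rm@np.array(P)+t
    if n=='wrist':
        r=np.hypot(q[0],q[1]); th=np.arctan2(r,q[2]); return cx+f*th*q[0]/r, cy+f*th*q[1]/r
    return cx+f*q[0]/q[2], cy+f*q[1]/q[2]
def cloud(n,d,c):
    f,cx,cy,Rm,t=c; v,u=np.mgrid[0:384,0:512]; x,y=(u-cx)/f,(v-cy)/f
    if n=='wrist':
        r=np.hypot(x,y)+1e-9; s=np.tan(r)/r; x,y=x*s,y*s
    P=np.stack([x*d,y*d,d],-1); W=(P-t)@Rm; W[d<=0]=np.nan; return W
E
python3 - <<'E'
from h import *
for n in('top','scene'):
    p,d,c=snap(n,n+'0'); print(n,c[0],-c[3].T@c[4],c[3][2])
    for k in ['pillar1','tin','tin_mouth','tin_grip','hook_tip','hook_seat','hook_pivot','spice_jar','door']:
        for r in arm.recognise(k,n)[:7]:
            u,v=r['xy'][0]*512,r['xy'][1]*384
            print(k,round(r['conf'],2),round(u,1),round(v,1),np.round(atdepth(n,c,d,u,v),3))
o=arm.get_obs();print(o['t'],o['tcp_pos'],o['tcp_rot'],o['width'])
a=cv2.imread('pics/top0.png');b=cv2.imread('pics/scene0.png')
E
```

```text
pics
top 437.0922338127313 [0.47112268 0.06037226 1.81711677] [ 0.0533693  -0.01535175 -0.99845683]
tin 0.59 285.7 190.1 [ 0.544 -0.08   0.103]
tin_mouth 0.93 287.9 189.6 [ 0.547 -0.089  0.103]
tin_grip 0.78 286.5 193.9 [ 0.53  -0.083  0.104]
tin_grip 0.73 262.8 134.6 [0.764 0.008 0.109]
hook_tip 0.74 286.6 191.5 [ 0.539 -0.084  0.106]
hook_tip 0.38 366.9 196.8 [ 0.514 -0.378  0.187]
hook_seat 0.59 364.1 201.6 [ 0.496 -0.367  0.187]
hook_seat 0.35 130.2 185.2 [0.572 0.554 0.008]
spice_jar 0.66 193.0 170.0 [0.629 0.289 0.06 ]
spice_jar 0.48 308.0 131.1 [ 0.776 -0.17   0.112]
door 0.66 416.4 114.8 [ 0.812 -0.551  0.242]
door 0.54 288.6 192.1 [ 0.537 -0.092  0.102]
scene 393.4773196520766 [1.25697544 0.71949029 1.06767337] [-0.52335343 -0.4923727  -0.6954641 ]
pillar1 0.65 258.5 241.9 [0.635 0.148 0.024]
pillar1 0.55 309.3 259.7 [0.566 0.312 0.001]
pillar1 0.54 323.3 221.7 [0.418 0.261 0.028]
pillar1 0.52 297.7 234.7 [0.525 0.23  0.028]
tin 0.75 227.4 190.5 [ 0.576 -0.053  0.096]
tin_mouth 0.93 225.5 193.0 [ 0.595 -0.042  0.105]
tin_mouth 0.22 321.9 220.3 [0.414 0.252 0.026]
tin_grip 0.91 228.0 190.1 [ 0.572 -0.055  0.094]
tin_grip 0.53 199.1 228.9 [0.77  0.013 0.105]
hook_tip 0.7 170.6 127.6 [ 0.543 -0.388  0.199]
hook_seat 0.61 236.0 277.9 [0.804 0.209 0.058]
hook_seat 0.52 181.4 126.6 [ 0.448 -0.453  0.125]
hook_pivot 0.48 171.2 126.4 [ 0.539 -0.389  0.202]
spice_jar 0.83 290.8 260.5 [0.643 0.292 0.057]
door 0.89 98.6 148.0 [ 0.804 -0.473  0.208]
door 0.62 167.5 128.4 [ 0.555 -0.391  0.2  ]
1.0 [0.18336185 0.5974776  0.21392123] [-3.14156626e+00 -3.78732134e-06  2.84378518e+00] 0.09124836389666341
```

```bash
python3 - <<'E'
import cv2
a=cv2.imread('pics/top0.png');b=cv2.imread('pics/scene0.png')
cv2.imwrite('pics/topb.png',cv2.resize(a[80:300,100:440],(800,518),interpolation=2))
cv2.imwrite('pics/sceneb.png',cv2.resize(b[80:310,110:410],(782,600),interpolation=2))
E
```

```text
(no output)
```

View pics/topb.png

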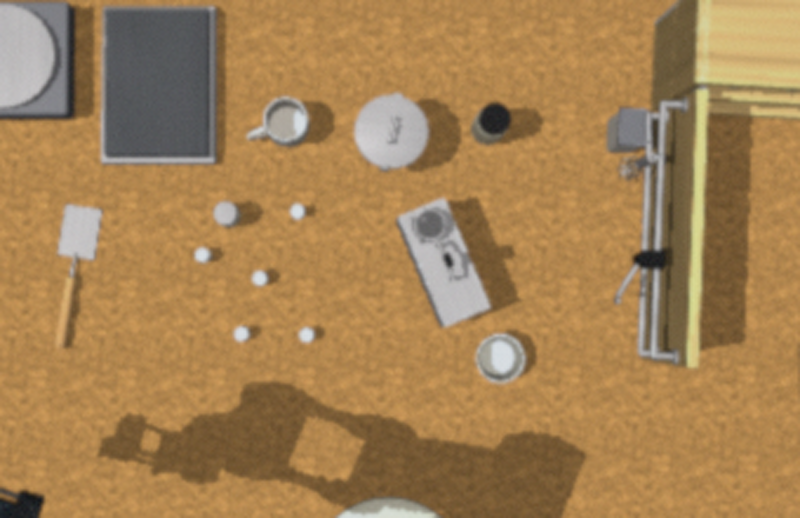

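View pics/sceneb.png

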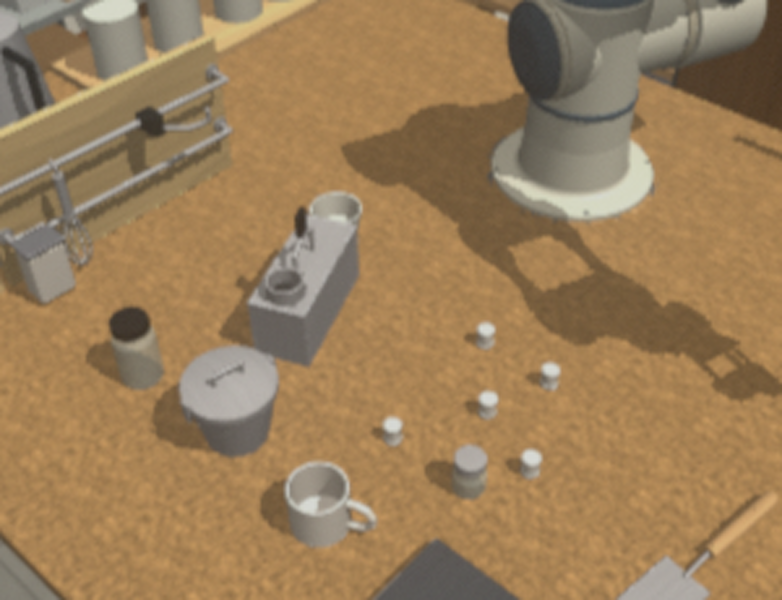

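Five pillars are out, and in the enlarged top view they sit at (297,211), (203,255), (260,278), (241,333) and (307,334). The tin's neck is at its far-left end at (432,222). The hook, pivot at (652,259) and tip at (618,299), is turned well towards the robot, so its angle is positive. Next I'll measure these.

```bash
cat > meas.py <<'E'
from h import *
def tri(obs):
    A=np.zeros((3,3));b=np.zeros(3)
    for n,c,u,v in obs:
        o,d=ray(n,c,u,v); d=d/np.linalg.norm(d); M=np.eye(3)-np.outer(d,d); A+=M;b+=M@o
    return np.linalg.solve(A,b)
def whites(p,d,c,n,zlo=.018,zhi=.036):
    W=cloud(n,d,c); m=(p.min(2)>150)&(p.max(2).astype(int)-p.min(2)<45)
    W0=W; m&=(W[...,2]>zlo)&(W[...,2]<zhi)&(W[...,0]>.3)&(W[...,0]<.8)&(W[...,1]>.0)&(W[...,1]<.6)
    k,l,s,ce=cv2.connectedComponentsWithStats(m.astype(np.uint8))
    return [(s[i,4],ce[i],np.nanmean(W[l==i],0)) for i in range(1,k) if s[i,4]>=5]
E
python3 - <<'E'
from meas import *
pt,dt,ct=snap('top'); ps,ds,cs=snap('scene')
for a,ce,w in whites(pt,dt,ct,'top'): print('T',a,ce.round(1),w.round(4),atz('top',ct,*ce,.03).round(4))
for a,ce,w in whites(ps,ds,cs,'scene'): print('S',a,ce.round(1),w.round(4))
for n,p,d,c in(('top',pt,dt,ct),('scene',ps,ds,cs)):
    W=cloud(n,d,c); 
    def sel(zl,zh,xl,xh,yl,yh): 
        return (W[...,2]>zl)&(W[...,2]<zh)&(W[...,0]>xl)&(W[...,0]<xh)&(W[...,1]>yl)&(W[...,1]<yh)
    m=sel(.092,.11,.38,.68,-.2,.05); P=W[m]; r=cv2.minAreaRect(P[:,:2].astype(np.float32)*1000); print(n,'tin top',r,P[:,2].mean())
    m=sel(.113,.135,.4,.72,-.2,.05); P=W[m]; print('neck',cv2.minAreaRect(P[:,:2].astype(np.float32)*1000),P[:,2].mean(),m.sum())
    m=sel(.15,.25,.4,.72,-.2,.05); P=W[m]; print('grip',P.mean(0) if len(P) else 0,m.sum())
    m=sel(.14,.25,.38,.7,-.46,-.3); v,u=np.where(m); print('hook/rail',m.sum(), P.shape)
    dark=m&(p.max(2)<60); print('boss',W[dark].mean(0),dark.sum())
    for i in range(len(u)):
        if W[v[i],u[i],1]>-.40 : print(u[i],v[i],W[v[i],u[i]].round(3),end=';')
    m=sel(.24,.27,.2,1,-.6,-.35); P=W[m]; print('\ndoor top',cv2.minAreaRect(P[:,:2].astype(np.float32)*1000))
E
```

```text
T 13 [143. 136.] [0.7738 0.4991 0.0252] [0.773  0.4979 0.03  ]
T 7 [143.4 146.1] [0.7324 0.498  0.0208] [0.7311 0.4958 0.03  ]
T 57 [162.1 147.5] [0.7263 0.4209 0.0228] [0.7253 0.4195 0.03  ]
T 16 [185.2 147.5] [0.7259 0.3261 0.0228] [0.7248 0.325  0.03  ]
T 25 [225.8 169.1] [0.6349 0.1588 0.0312] [0.6351 0.1589 0.03  ]
T 24 [185.5 187.7] [0.5596 0.3229 0.0314] [0.5596 0.3231 0.03  ]
T 23 [209.6 197.3] [0.5197 0.2249 0.0307] [0.5197 0.225  0.03  ]
T 24 [202.2 221.4] [0.4219 0.2552 0.0301] [0.4219 0.2552 0.03  ]
T 24 [229.6 221.4] [0.4212 0.1438 0.029 ] [0.4212 0.1437 0.03  ]
S 26 [296.3 206.1] [0.4189 0.1417 0.0269]
S 26 [321.  221.7] [0.4226 0.2547 0.0274]
S 31 [297.1 232.7] [0.5188 0.2229 0.0278]
S 32 [260.3 242.7] [0.6348 0.1564 0.0269]
S 32 [313.7 255.3] [0.5594 0.3225 0.0279]
S 22 [322.7 331.7] [0.7523 0.4952 0.0195]
top tin top ((541.8544921875, -90.37130737304688), (200.24163818359375, 84.89616394042969), 22.250526428222656) 0.10117113982788338
neck ((596.56201171875, -67.53202819824219), (285.2109069824219, 51.852535247802734), 22.993301391601562) 0.1253403694348725 52
grip [
[... 5558 characters left out ...]
170 130 [ 0.546 -0.391  0.188];171 130 [ 0.543 -0.389  0.187];172 130 [ 0.54  -0.386  0.188];173 130 [ 0.535 -0.387  0.184];179 130 [ 0.514 -0.378  0.177];180 130 [ 0.511 -0.374  0.177];181 130 [ 0.507 -0.374  0.175];182 130 [ 0.506 -0.369  0.177];168 131 [ 0.553 -0.395  0.185];169 131 [ 0.549 -0.395  0.183];170 131 [ 0.551 -0.385  0.188];171 131 [ 0.544 -0.389  0.183];172 131 [ 0.54  -0.387  0.182];173 131 [ 0.538 -0.383  0.183];168 132 [ 0.552 -0.399  0.178];169 132 [ 0.549 -0.395  0.178];170 132 [ 0.552 -0.385  0.184];171 132 [ 0.545 -0.387  0.18 ];172 132 [ 0.542 -0.385  0.179];
door top ((669.0692138671875, -522.8705444335938), (130.74229431152344, 603.7761840820312), 85.95475006103516)
```

```bash
cat > go.py <<'E'
# prints the row from the current pose to TCP x y z yaw(deg), tool down
from h import *; import sys
def row(x,y,z,yaw):
    o=arm.get_obs(); T=R.from_euler('xyz',o['tcp_rot']); G=R.from_euler('xyz',[180,0,yaw],degrees=True)
    s=T.inv().apply(np.array([x,y,z])-o['tcp_pos'])*100; a=np.degrees((T.inv()*G).as_rotvec())
    return s.round(2).tolist()+a.round(1).tolist()
if __name__=='__main__':
    v=list(map(float,sys.argv[1:]))
    for i in range(0,len(v),4): print(row(*v[i:i+4]))
E
python3 go.py 0.5595 0.3228 0.15 202.3
```

```text
[-44.02, -15.23, 6.39, -0.0, -0.0, -39.4]
```

```bash
python3 -m jog '[[-44,-15.2,6.4,0,0,-39.4],[-44,-15.2,6.4,0,0,-39.4],[-44,-15.2,6.4,0,0,-39.4],[-44,-15.2,6.4,0,0,-39.4],[-44,-15.2,6.4,0,0,-39.4],[-44,-15.2,6.4,0,0,-39.4],[-44,-15.2,6.4,0,0,-39.4],[-44,-15.2,6.4,0,0,-39.4],[-44,-15.2,6.4,0,0,-39.4],[-44,-15.2,6.4,0,0,-39.4],[-44,-15.2,6.4,0,0,-39.4],[-44,-15.2,6.4,0,0,-39.4]]' 0.55 15; cat > look.py <<'E'
from meas import *; from go import row
import sys
p,d,c=snap('wrist',sys.argv[1])
m=(p.min(2)>150)&(p.max(2).astype(int)-p.min(2)<45)
W=cloud('wrist',d,c)
o=arm.get_obs(); print(o['t'],o['tcp_pos'].round(4) if hasattr(o['tcp_pos'],'round') else o['tcp_pos'], 'top of tcp axis px',proj('wrist',c,[o['tcp_pos'][0],o['tcp_pos'][1],.03]))
for a,ce,w in whites(p,d,c,'wrist',.02,.04): print(a,ce.round(1),w.round(4),atz('wrist',c,*ce,.03).round(4))
E
python3 look.py w1
```

```text
t: 2.3
tcp_pos: [0.5599, 0.3223, 0.1496]
tcp_rot: [3.141, -0.001, -2.754]
wrist_force: [-0.8, -0.1, 0.0]
width: 0.0505
2.35 [0.5591 0.3231 0.1498] top of tcp axis px (np.float64(263.25704068506366), np.float64(193.23528029618765))
317 [151.    7.9] [0.4197 0.1397 0.0303] [0.4197 0.1396 0.03  ]
449 [249.2  39.4] [0.4217 0.2519 0.0302] [0.4217 0.2519 0.03  ]
446 [183.2 116.4] [0.5169 0.2203 0.0302] [0.5169 0.2203 0.03  ]
459 [260.5 190.9] [0.5579 0.3197 0.0302] [0.5579 0.3197 0.03  ]
281 [ 98.7 198.7] [0.6343 0.1551 0.0302] [0.6343 0.155  0.03  ]
```

View pics/w1.png

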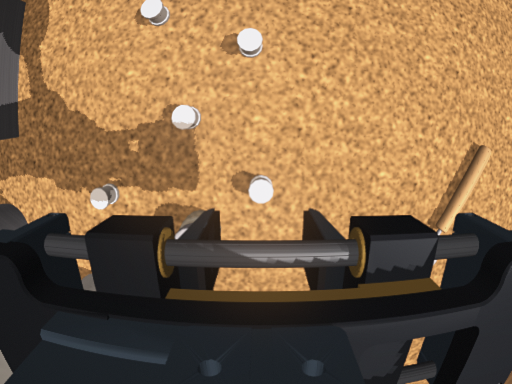

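Five pillars show, and the target is at (260,190), between and ahead of the fingers and within 3 mm of plan. I'll go down and grasp it.

```bash
python3 -m jog '[[0.1,-0.2,5,0,0,0],[0.1,-0.2,10,0,0,0],[0.1,-0.2,13,0,0,0],[0.1,-0.2,14.6,0,0,0],[0.1,-0.2,14.6,0,0,0]]' 0.55 15; python3 -m jog '[[0,0,0,0,0,0],[0,0,0,0,0,0],[0,0,0,0,0,0],[0,0,0,0,0,0],[0,0,0,0,0,0]]' 0.1; python3 -m jog '[[0,0,-5,0,0,0],[0,0,-10,0,0,0],[0,0,-15,0,0,0]]';  python3 go.py .603 -.0655 .155 202.3
```

```text
t: 2.85
tcp_pos: [0.5577, 0.3216, 0.0027]
tcp_rot: [3.141, -0.002, -2.751]
wrist_force: [-0.2, 0.5, 0.6]
width: 0.0501
t: 3.35
tcp_pos: [0.5581, 0.3219, 0.0036]
tcp_rot: [3.141, -0.001, -2.751]
wrist_force: [-1.0, 0.7, 7.1]
width: 0.0246
t: 3.65
tcp_pos: [0.558, 0.3217, 0.1547]
tcp_rot: [3.141, -0.001, -2.751]
wrist_force: [0.1, 0.7, -0.4]
width: 0.0248
[10.57, -37.52, -0.04, 0.0, -0.1, 0.1]
```

```bash
python3 -m jog '[[10.6,-37.5,0,0,0,0],[10.6,-37.5,0,0,0,0],[10.6,-37.5,0,0,0,0],[10.6,-37.5,0,0,0,0],[10.6,-37.5,0,0,0,0],[10.6,-37.5,0,0,0,0],[10.6,-37.5,0,0,0,0],[10.6,-37.5,0,0,0,0],[10.6,-37.5,0,0,0,0],[10.6,-37.5,0,0,0,0]]'; python3 - <<'E'
from meas import *
from go import row
p,d,c=snap('wrist','w2'); W=cloud('wrist',d,c)
for r in arm.recognise('tin_mouth','wrist'): 
    u,v=r['xy'][0]*512,r['xy'][1]*384; print(r['conf'],u,v,atz('wrist',c,u,v,.125).round(4))
print(proj('wrist',c,[.603,-.0655,.125]),arm.get_obs()['tcp_pos'])
m=(abs(W[...,2]-.125)<.005)&(np.hypot(W[...,0]-.603,W[...,1]+.0655)<.05); P=W[m]
print(m.sum(), cv2.minAreaRect((P[:,:2]*1000).astype(np.float32)), cv2.minEnclosingCircle((P[:,:2]*1000).astype(np.float32)))
m=(abs(W[...,2]-.1)<.004)&(np.hypot(W[...,0]-.54,W[...,1]+.09)<.13); P=W[m]; print(m.sum(),cv2.minAreaRect((P[:,:2]*1000).astype(np.float32)))
E
```

```text
t: 4.65
tcp_pos: [0.6026, -0.0663, 0.1547]
tcp_rot: [3.141, -0.001, -2.753]
wrist_force: [0.4, 0.4, 0.1]
width: 0.0246
0.89 261.3248 109.9008 [ 0.5311 -0.0968  0.125 ]
(np.float64(263.635598443544), np.float64(222.56159435076307)) [ 0.60245066 -0.06471267  0.15469415]
559 ((587.6574096679688, -76.9599380493164), (20.925329208374023, 51.09260940551758), 26.401996612548828) ((596.7377319335938, -72.45201873779297), 25.54846954345703)
19502 ((532.4884033203125, -98.50871276855469), (182.14288330078125, 84.84746551513672), 22.51801300048828)
```

View pics/w2.png

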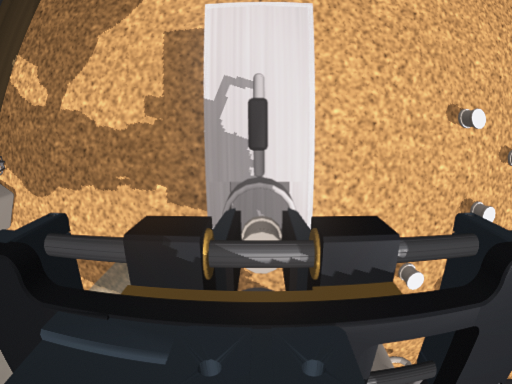

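The neck's arc (top edge about (262,180)) is centred on the pillar held at (262,235), to within a few mm of the estimate. I'll lower it and release.

```bash
python3 -m jog '[[0,-0.1,2.3,0,0,0],[0,-0.1,2.3,0,0,0],[0,-0.1,2.3,0,0,0]]'; python3 -m jog '[[0,0,0,0,0,0],[0,0,0,0,0,0],[0,0,0,0,0,0]]' 0.5; python3 -m jog '[[0,0,-5,0,0,0],[0,0,-5,0,0,0]]' ;python3 -c "
from h import *
snap('scene','s1')
snap('wrist','w3')
a=cv2.imread('pics/s1.png')[150:290,190:360];b=cv2.imread('pics/w3.png')
cv2.imwrite('pics/v3.png',np.hstack([cv2.resize(a,(400,330)),cv2.resize(b,(400,330))]))
";python3 go.py .6345 .1565 .17 202.3  .6345 .1565 .004 202.3
```

```text
t: 5.05
tcp_pos: [0.6025, -0.0646, 0.1318]
tcp_rot: [3.14, -0.002, -2.749]
wrist_force: [0.7, 0.8, 0.2]
width: 0.0248
t: 5.35
tcp_pos: [0.6028, -0.0645, 0.1324]
tcp_rot: [3.141, -0.001, -2.749]
wrist_force: [0.1, 0.3, -0.3]
width: 0.0448
t: 5.55
tcp_pos: [0.6056, -0.0651, 0.1878]
tcp_rot: [-3.138, 0.005, -2.749]
wrist_force: [0.8, -0.3, -0.4]
width: 0.0455
[-11.3, 19.26, 1.39, -0.0, 0.1, 0.2]
[-11.28, 19.27, 17.99, -0.0, 0.1, 0.2]
```

View pics/v3.png

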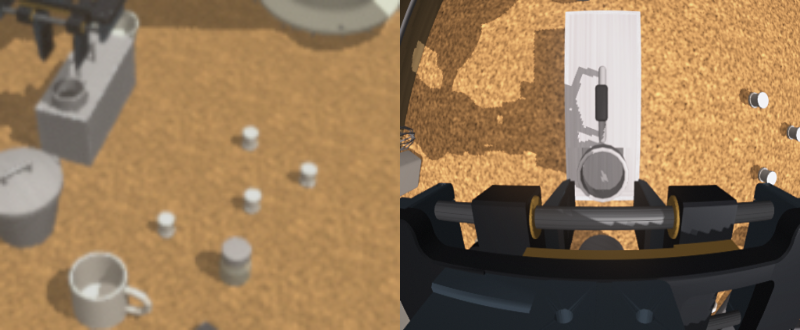

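The first pillar is in: the neck at (603,172) is clear and four pillars remain. Next is pillar 2.

```bash
python3 -m jog '[[-11.3,19.3,1.4,0,0,0],[-11.3,19.3,1.4,0,0,0],[-11.3,19.3,1.4,0,0,0],[-11.3,19.3,1.4,0,0,0],[-11.3,19.3,2,0,0,0],[-11.3,19.3,2,0,0,0],[-11.3,19.3,2,0,0,0]]' 0.55 15; python3 look.py w4; python3 go.py .6345 .1565 .004 202.3
```

```text
t: 6.35
tcp_pos: [0.6337, 0.1568, 0.1629]
tcp_rot: [-3.141, -0.001, -2.748]
wrist_force: [0.0, 0.0, -0.2]
width: 0.0504
6.4 [0.634  0.1561 0.1633] top of tcp axis px (np.float64(261.57067353384883), np.float64(190.7312478985182))
237 [324.8   5.2] [0.4223 0.1403 0.0302] [0.4222 0.1403 0.03  ]
294 [413.5  51.8] [0.4218 0.251  0.0303] [0.4217 0.251  0.03  ]
393 [359.9 113.6] [0.5177 0.2192 0.0301] [0.5177 0.2192 0.03  ]
421 [260.2 190.1] [0.6339 0.1545 0.0302] [0.634  0.1545 0.03  ]
[-0.06, 0.03, 15.93, -0.0, 0.0, 0.2]
```

```bash
python3 -m jog '[[0,0,5,0,0,0],[0,0,10,0,0,0],[0,0,14,0,0,0],[0,-0.05,15.9,0,0,0],[0,-0.05,15.9,0,0,0]]' 0.55 15; python3 -m jog '[[0,0,0,0,0,0],[0,0,0,0,0,0],[0,0,0,0,0,0],[0,0,0,0,0,0]]' 0.1; python3 -m jog '[[0,0,-5,0,0,0],[0,0,-10,0,0,0],[0,0,-15.2,0,0,0],[11.3,-19.2,-15.2,0,0,0],[11.3,-19.2,-15.2,0,0,0],[11.3,-19.2,-15.2,0,0,0],[11.3,-19.2,-15.2,0,0,0],[11.3,-19.2,-15.2,0,0,0],[11.3,-19.2,-15.2,0,0,0],[11.3,-19.2,-15.2,0,0,0]]';  python3 go.py .6027 -.0655 .132 202.3
```

```text
t: 6.9
tcp_pos: [0.6336, 0.1536, 0.0026]
tcp_rot: [-3.141, -0.002, -2.751]
wrist_force: [-0.1, -0.0, 0.5]
width: 0.0505
t: 7.3
tcp_pos: [0.6338, 0.1533, 0.003]
tcp_rot: [-3.141, -0.002, -2.752]
wrist_force: [0.3, -1.5, 0.8]
width: 0.025
t: 8.3
tcp_pos: [0.6025, -0.0672, 0.1555]
tcp_rot: [-3.141, -0.001, -2.753]
wrist_force: [0.5, 0.3, 0.6]
width: 0.0244
[-0.09, 0.15, 2.35, -0.0, -0.1, -0.0]
```

```bash
python3 -m jog '[[-0.1,0.1,2.3,0,0,0],[-0.1,0.1,2.3,0,0,0],[-0.1,0.1,2.3,0,0,0]]'; python3 -m jog '[[0,0,0,0,0,0],[0,0,0,0,0,0],[0,0,0,0,0,0]]' 0.5; python3 -m jog '[[0,0,-3,0,0,0],[0,0,-5,0,0,0],[-3.2,29.9,-3,0,0,0],[-3.2,29.9,-3,0,0,0],[-3.2,29.9,-3,0,0,0],[-3.2,29.9,-3,0,0,0],[-3.2,29.9,-3,0,0,0],[-3.2,29.9,-3,0,0,0],[-3.2,29.9,-3,0,0,0],[-3.2,29.9,-3,0,0,0]]' 0.55;python3 look.py w5; python3 go.py .5185 .2222 .004 202.3
```

```text
t: 8.6
tcp_pos: [0.6029, -0.0648, 0.1325]
tcp_rot: [3.142, -0.002, -2.751]
wrist_force: [0.2, 0.8, 1.1]
width: 0.0247
t: 8.9
tcp_pos: [0.6031, -0.0646, 0.1331]
tcp_rot: [-3.141, -0.001, -2.751]
wrist_force: [-0.7, 0.5, -0.1]
width: 0.0444
t: 9.9
tcp_pos: [0.5186, 0.2251, 0.1631]
tcp_rot: [-3.141, -0.001, -2.749]
wrist_force: [-0.3, -1.1, 1.1]
width: 0.0501
9.95 [0.5191 0.224  0.1632] top of tcp axis px (np.float64(261.1851937407741), np.float64(190.86254552668032))
425 [221.9  71.2] [0.4191 0.1391 0.0302] [0.4191 0.1391 0.03  ]
431 [322.1 115.3] [0.4217 0.2511 0.0302] [0.4217 0.2511 0.03  ]
419 [258.3 187.7] [0.5171 0.2199 0.0302] [0.5171 0.2199 0.03  ]
[0.1, -0.13, 15.92, -0.0, -0.1, 0.1]
```

```bash
python3 -m jog '[[0.1,-0.2,5,0,0,0],[0.1,-0.2,10,0,0,0],[0.1,-0.2,14,0,0,0],[0.1,-0.2,15.9,0,0,0],[0.1,-0.2,15.9,0,0,0]]' 0.55 15; python3 -m jog '[[0,0,0,0,0,0],[0,0,0,0,0,0],[0,0,0,0,0,0],[0,0,0,0,0,0]]' 0.1; python3 -m jog '[[0,0,-5,0,0,0],[0,0,-10,0,0,0],[0,0,-15.2,0,0,0],[3.2,-29.7,-15.2,0,0,0],[3.2,-29.7,-15.2,0,0,0],[3.2,-29.7,-15.2,0,0,0],[3.2,-29.7,-15.2,0,0,0],[3.2,-29.7,-15.2,0,0,0],[3.2,-29.7,-15.2,0,0,0],[3.2,-29.7,-15.2,0,0,0],[3.2,-29.7,-15.2,0,0,0],[3.2,-29.7,-15.2,0,0,0]]';  python3 go.py .6027 -.0655 .132 202.3
```

```text
t: 10.45
tcp_pos: [0.519, 0.2197, 0.0024]
tcp_rot: [-3.141, -0.003, -2.752]
wrist_force: [-0.4, -0.8, 1.3]
width: 0.0503
t: 10.85
tcp_pos: [0.5193, 0.2195, 0.0028]
tcp_rot: [-3.141, -0.002, -2.753]
wrist_force: [0.0, -0.8, 1.7]
width: 0.0246
t: 12.05
tcp_pos: [0.6022, -0.0665, 0.1551]
tcp_rot: [-3.141, -0.003, -2.752]
wrist_force: [-0.1, 1.0, -0.3]
width: 0.0245
[-0.09, 0.07, 2.31, -0.0, -0.2, 0.0]
```

```bash
python3 -m jog '[[-0.1,0.1,2.3,0,0,0],[-0.1,0.1,2.3,0,0,0],[-0.1,0.1,2.3,0,0,0]]'; python3 -m jog '[[0,0,0,0,0,0],[0,0,0,0,0,0],[0,0,0,0,0,0]]' 0.5; python3 -m jog '[[0,0,-3,0,0,0],[0,0,-5,0,0,0],[0,15,-4,0,0,0],[0,15,-4,0,0,0],[4.6,36.4,-3,0,0,0],[4.6,36.4,-3,0,0,0],[4.6,36.4,-3,0,0,0],[4.6,36.4,-3,0,0,0],[4.6,36.4,-3,0,0,0],[4.6,36.4,-3,0,0,0],[4.6,36.4,-3,0,0,0],[4.6,36.4,-3,0,0,0]]' 0.55;python3 look.py w6; python3 go.py .4222 .2535 .004 202.3
```

```text
t: 12.35
tcp_pos: [0.6023, -0.0641, 0.1323]
tcp_rot: [3.141, -0.003, -2.751]
wrist_force: [0.1, -0.1, 0.2]
width: 0.0248
t: 12.65
tcp_pos: [0.6026, -0.0641, 0.1329]
tcp_rot: [-3.141, -0.003, -2.751]
wrist_force: [-0.2, -0.3, -0.2]
width: 0.0443
t: 13.85
tcp_pos: [0.4216, 0.2551, 0.1632]
tcp_rot: [-3.141, -0.002, -2.75]
wrist_force: [1.2, -0.3, 0.2]
width: 0.0502
13.9 [0.422  0.2546 0.1632] top of tcp axis px (np.float64(261.78333321845884), np.float64(191.07399656978652))
353 [161.9 147.7] [0.4187 0.1388 0.0302] [0.4188 0.1387 0.03  ]
418 [259.7 189.3] [0.421  0.2518 0.0303] [0.421  0.2519 0.03  ]
[-0.01, -0.1, 15.92, -0.0, -0.1, 0.1]
```

```bash
python3 -m jog '[[0,-0.1,5,0,0,0],[0,-0.1,10,0,0,0],[0,-0.1,14,0,0,0],[0,-0.1,15.9,0,0,0],[0,-0.1,15.9,0,0,0]]' 0.55 15; python3 -m jog '[[0,0,0,0,0,0],[0,0,0,0,0,0],[0,0,0,0,0,0],[0,0,0,0,0,0]]' 0.1; python3 -m jog '[[0,0,-5,0,0,0],[0,0,-10,0,0,0],[-4.6,-10,-15.2,0,0,0],[-4.6,-10,-15.2,0,0,0],[-4.6,-36.3,-15.2,0,0,0],[-4.6,-36.3,-15.2,0,0,0],[-4.6,-36.3,-15.2,0,0,0],[-4.6,-36.3,-15.2,0,0,0],[-4.6,-36.3,-15.2,0,0,0],[-4.6,-36.3,-15.2,0,0,0],[-4.6,-36.3,-15.2,0,0,0],[-4.6,-36.3,-15.2,0,0,0]]';  python3 go.py .6027 -.0655 .132 202.3
```

```text
t: 14.4
tcp_pos: [0.4223, 0.252, 0.0022]
tcp_rot: [-3.141, -0.005, -2.753]
wrist_force: [0.2, 0.1, 0.2]
width: 0.05
t: 14.8
tcp_pos: [0.4227, 0.252, 0.0026]
tcp_rot: [-3.141, -0.004, -2.753]
wrist_force: [0.8, -0.1, 0.9]
width: 0.0246
t: 16.0
tcp_pos: [0.6031, -0.0667, 0.1546]
tcp_rot: [-3.141, -0.004, -2.754]
wrist_force: [-0.1, 0.5, 0.4]
width: 0.0249
[-0.02, 0.13, 2.26, -0.0, -0.2, -0.1]
```

```bash
python3 -m jog '[[0,0.1,2.3,0,0,0],[0,0.1,2.3,0,0,0],[0,0.1,2.3,0,0,0]]'; python3 -m jog '[[0,0,0,0,0,0],[0,0,0,0,0,0],[0,0,0,0,0,0]]' 0.5; python3 -m jog '[[0,0,-3,0,0,0],[0,0,-5,0,0,0],[0,15,-4,0,0,0],[0,15,-4,0,0,0],[0,15,-3,0,0,0],[9.1,26,-3,0,0,0],[9.1,26,-3,0,0,0],[9.1,26,-3,0,0,0],[9.1,26,-3,0,0,0],[9.1,26,-3,0,0,0],[9.1,26,-3,0,0,0]]' 0.55;python3 look.py w7; python3 go.py .42 .1412 .004 202.3
```

```text
t: 16.3
tcp_pos: [0.602, -0.0648, 0.1318]
tcp_rot: [3.141, -0.005, -2.753]
wrist_force: [-0.4, -0.6, 0.1]
width: 0.0247
t: 16.6
tcp_pos: [0.6023, -0.0647, 0.1325]
tcp_rot: [-3.141, -0.004, -2.753]
wrist_force: [-0.1, -0.3, -0.3]
width: 0.0444
t: 17.7
tcp_pos: [0.4209, 0.1413, 0.1631]
tcp_rot: [-3.141, -0.003, -2.753]
wrist_force: [-0.3, 0.2, -0.3]
width: 0.0502
17.75 [0.4209 0.1412 0.1629] top of tcp axis px (np.float64(262.1682773271303), np.float64(190.9894880564738))
425 [261.1 188.1] [0.4185 0.139  0.0302] [0.4185 0.139  0.03  ]
[0.04, 0.05, 15.9, -0.0, -0.2, -0.1]
```

```bash
python3 -m jog '[[0.1,0,5,0,0,0],[0.1,0,10,0,0,0],[0.1,0,14,0,0,0],[0.1,0,15.9,0,0,0],[0.1,0,15.9,0,0,0]]' 0.55 15; python3 -m jog '[[0,0,0,0,0,0],[0,0,0,0,0,0],[0,0,0,0,0,0],[0,0,0,0,0,0]]' 0.1; python3 -m jog '[[0,0,-5,0,0,0],[0,0,-10,0,0,0],[-9.2,-5,-15.2,0,0,0],[-9.2,-5,-15.2,0,0,0],[-9.2,-5,-15.2,0,0,0],[-9.2,-26,-15.2,0,0,0],[-9.2,-26,-15.2,0,0,0],[-9.2,-26,-15.2,0,0,0],[-9.2,-26,-15.2,0,0,0],[-9.2,-26,-15.2,0,0,0],[-9.2,-26,-15.2,0,0,0],[-9.2,-26,-15.2,0,0,0]]';  python3 go.py .6027 -.0655 .132 202.3
```

```text
t: 18.25
tcp_pos: [0.4194, 0.1398, 0.0019]
tcp_rot: [3.142, -0.006, -2.755]
wrist_force: [0.7, 0.8, 0.7]
width: 0.0503
t: 18.65
tcp_pos: [0.4199, 0.1397, 0.0021]
tcp_rot: [-3.141, -0.005, -2.755]
wrist_force: [-0.4, 0.5, -0.3]
width: 0.0243
t: 19.85
tcp_pos: [0.6032, -0.0655, 0.1535]
tcp_rot: [3.141, -0.006, -2.755]
wrist_force: [0.0, -0.4, 0.6]
width: 0.0248
[0.04, 0.02, 2.15, 0.0, -0.3, -0.2]
```

```bash
python3 -m jog '[[0,0,2.1,0,0,0],[0,0,2.1,0,0,0],[0,0,2.1,0,0,0]]'; python3 -m jog '[[0,0,0,0,0,0],[0,0,0,0,0,0],[0,0,0,0,0,0]]' 0.5; python3 -m jog '[[0,0,-5,0,0,0],[0,0,-10,0,0,0],[0,0,-15,0,0,0],[0,0,-20,0,0,0],[0,0,-20,0,0,0]]';  python3 - <<'E'
from meas import *
for n in('top','scene'):
    p,d,c=snap(n,n+'2')
    for w in whites(p,d,c,n): print(n,w)
    if n=='scene':
        W=cloud(n,d,c)
        # door face line & rails
        m=(W[...,2]>.01)&(W[...,2]<.24)&(W[...,0]>.38)&(W[...,0]<.75)&(W[...,1]<-.44)&(W[...,1]>-.52)
        P=W[m]; k=np.polyfit(P[:,0],P[:,1],1)
        for _ in range(4):
            r=P[:,1]-np.polyval(k,P[:,0]); P=P[abs(r)<.008]; k=np.polyfit(P[:,0],P[:,1],1)
        print('face',k,np.degrees(np.arctan(k[0])),len(P), 'face y at .54',np.polyval(k,.54))
    else:
        W=cloud(n,d,c)
    m=(W[...,2]>.19)&(W[...,2]<.207)&(W[...,0]>.4)&(W[...,0]<.78)&(W[...,1]<-.41)&(W[...,1]>-.46)&(abs(W[...,0]-.545)>.03)
    P=W[m]; k=np.polyfit(P[:,0],P[:,1],1); 
    for _ in range(3): P=P[abs(P[:,1]-np.polyval(k,P[:,0]))<.007]; k=np.polyfit(P[:,0],P[:,1],1)
    print('rail',k,np.degrees(np.arctan(k[0])),np.polyval(k,.54),len(P))
p,d,c=snap('wrist','w8'); print(arm.get_obs()['tcp_pos'])
for k in ('hook_tip','hook_pivot','hook_seat'):
    for r in arm.recognise(k,'wrist'): print(k,r)
E
```

```text
t: 20.15
tcp_pos: [0.6026, -0.0642, 0.1327]
tcp_rot: [3.14, -0.007, -2.754]
wrist_force: [-0.3, -0.2, 0.4]
width: 0.0246
t: 20.45
tcp_pos: [0.6028, -0.0641, 0.1333]
tcp_rot: [3.141, -0.006, -2.754]
wrist_force: [0.8, -0.5, 0.7]
width: 0.0443
t: 20.95
tcp_pos: [0.6064, -0.0642, 0.3408]
tcp_rot: [-3.136, 0.003, -2.754]
wrist_force: [-0.6, 0.7, -1.4]
width: 0.0455
top (np.int32(8), array([143. , 133.5]), array([0.78451795, 0.49967703, 0.02302333]))
top (np.int32(9), array([143.88888889, 146.77777778]), array([0.72931474, 0.49537195, 0.02391958]))
top (np.int32(29), array([156.37931034, 147.5862069 ]), array([0.72576702, 0.44413827, 0.02404708]))
top (np.int32(8), array([167.5, 147.5]), array([0.72586344, 0.39840757, 0.0246687 ]))
top (np.int32(30), array([179.66666667, 147.46666667]), array([0.72601586, 0.34870744, 0.02327015]))
rail [-0.04731451 -0.3954306 ] -2.708901548314207 -0.4209804362993883 120
scene (np.int32(5), array([327.8, 325.2]), array([0.7264938 , 0.49446874, 0.01899437]))
scene (np.int32(7), array([325.42857143, 328.28571429]), array([0.73890119, 0.49493174, 0.01947907]))
scene (np.int32(14), array([320.28571429, 335.        ]), array([0.76453429, 0.49559247, 0.01884325]))
scene (np.int32(8), array([315.375, 340.625]), array([0.78719296, 0.49514035, 0.01947017]))
face [-0.05938358 -0.42486872] -3.3984373985582415 2940 face y at .54 -0.4569358489229983
rail [-0.00225609 -0.42618073] -0.12926432490616868 -0.4273990227846937 75
[ 0.60374318 -0.06376359  0.33319067]
hook_tip {'xy': [0.1441, 0.0635], 'conf': 0.71}
hook_pivot {'xy': [0.0857, 0.1138], 'conf': 0.59}
hook_seat {'xy': [0.1443, 0.0698], 'conf': 0.53}
hook_seat {'xy': [0.5129, 0.3211], 'conf': 0.19}
```

View pics/w8.png

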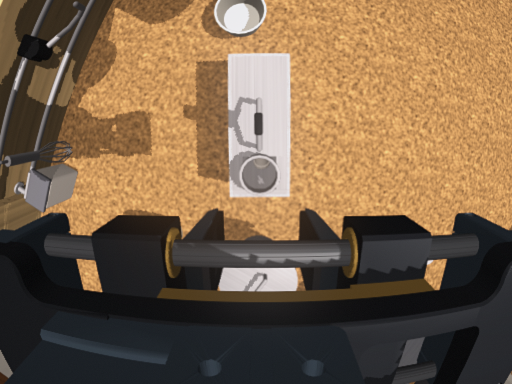

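All five pillars are in and no white pillar shows on the worktop. The hook is at (60,30) with its clip at (35,47), so the pivot is about (0.5425,-0.3965), the tip about (0.4755,-0.354), the door yaw about -3.4° and the hook angle about +61°. I'll go above the tip.

```bash
python3 go.py .4755 -.354 .26 147.6
```

```text
[22.76, -22.05, 7.33, -0.1, -0.5, 54.6]
```

```bash
python3 -m jog '[[22.8,-22,5,0,-0.5,54.6],[22.8,-22,5,0,-0.5,54.6],[22.8,-22,5,0,-0.5,54.6],[22.8,-22,5,0,-0.5,54.6],[22.8,-22,6,0,-0.5,54.6],[22.8,-22,7,0,-0.5,54.6],[22.8,-22,7.3,0,-0.5,54.6],[22.8,-22,7.3,0,-0.5,54.6],[22.8,-22,7.3,0,-0.5,54.6]]' 0.4 15; python3 - <<'E'
from meas import *
p,d,c=snap('wrist','w9'); W=cloud('wrist',d,c); o=arm.get_obs(); print(o['tcp_pos'],o['tcp_rot'])
print('tip px',proj('wrist',c,[.4755,-.354,.205]),'pivot px',proj('wrist',c,[.5425,-.3965,.210]),'seat',proj('wrist',c,[.5028,-.3713,.18]))
for k in ('hook_tip','hook_pivot'):
    for r in arm.recognise(k,'wrist'): 
        u,v=r['xy'][0]*512,r['xy'][1]*384; print(k,r['conf'],u,v,atz('wrist',c,u,v,.205).round(4))
m=(W[...,2]>.195)&(W[...,2]<.225)&(np.hypot(W[...,0]-.4755,W[...,1]+.354)<.025); P=W[m]; print('tip',m.sum(),P.mean(0),P.min(0),P.max(0))
m=(W[...,2]>.2)&(W[...,2]<.22)&(np.hypot(W[...,0]-.5425,W[...,1]+.3965)<.03)&(p.max(2)<70); P=W[m]; print('boss',m.sum(),P.mean(0),P.min(0),P.max(0))
m=(W[...,2]>.165)&(W[...,2]<.2)&(W[...,1]>-.45)&(W[...,1]<-.33)&(W[...,0]<.53)&(W[...,0]>.47)
P=W[m];print('arm zmin..',np.percentile(P[:,2],[5,50,95]))
E
```

```text
t: 22.15
tcp_pos: [0.4745, -0.3535, 0.2594]
tcp_rot: [-3.141, -0.001, 2.576]
wrist_force: [0.5, 0.8, 0.2]
width: 0.0363
[ 0.47508269 -0.35304234  0.25999367] [-3.14060842e+00  2.70888304e-04  2.57753656e+00]
tip px (np.float64(263.03815772808014), np.float64(211.5543012120486)) pivot px (np.float64(262.74945237994484), np.float64(300.3116743209422)) seat (np.float64(262.80369447596695), np.float64(238.18983964834376))
hook_tip 0.6 258.304 227.5968 [ 0.4848 -0.3644  0.205 ]
hook_pivot 0.87 257.3824 279.5904 [ 0.5246 -0.3907  0.205 ]
tip 107 [ 0.47304876 -0.35747204  0.20672129] [ 0.46969833 -0.36156747  0.19517318] [ 0.47773467 -0.35404856  0.21080688]
boss 177 [ 0.52934349 -0.39895973  0.20456974] [ 0.524042   -0.41550757  0.20009797] [ 0.54085567 -0.38850279  0.21057678]
arm zmin.. [0.18371197 0.18889313 0.19864785]
```

View pics/w9.png

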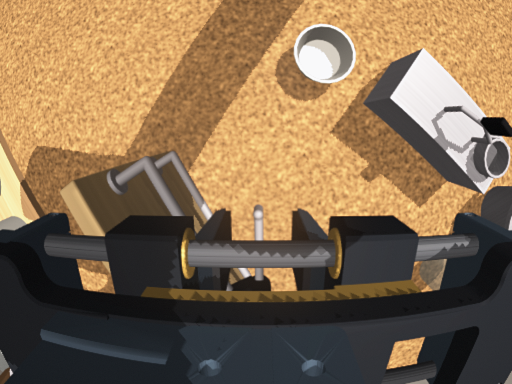

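The hook tip is at (258,211), centred between the fingers to about 2 mm, and the arm runs down to the clip at (250,283). I'll descend and grip it.

```bash
python3 -m jog '[[0,-0.15,4,0,0,0],[0,-0.15,6.7,0,0,0],[0,-0.15,6.7,0,0,0],[0,-0.15,6.7,0,0,0]]' 0.4 10; python3 -m jog '[[0,0,0,0,0,0],[0,0,0,0,0,0],[0,0,0,0,0,0],[0,0,0,0,0,0],[0,0,0,0,0,0]]' 0; python3 - <<'E'
from h import *
from go import row
o=arm.get_obs(); print(o['wrist_force'])
piv=np.array([.5425,-.3965]); t=np.array(o['tcp_pos'][:2]); v=t-piv; print(np.linalg.norm(v),np.degrees(np.arctan2(v[1],v[0])))
yaw0=np.degrees(o['tcp_rot'][2])
a0=np.degrees(np.arctan2(v[1],v[0]))
for k in range(0,65,6):
    k=min(k,a0-86.6); a=np.radians(-k); M=np.array([[np.cos(a),-np.sin(a)],[np.sin(a),np.cos(a)]])
    g=piv+M@v; print(k,row(*g,o['tcp_pos'][2],yaw0-k))
E
```

```text
t: 22.7
tcp_pos: [0.4754, -0.3537, 0.1945]
tcp_rot: [-3.14, 0.002, 2.58]
wrist_force: [0.6, -0.4, 0.9]
width: 0.0361
t: 23.2
tcp_pos: [0.4756, -0.3539, 0.195]
tcp_rot: [-3.14, 0.003, 2.58]
wrist_force: [-0.2, -0.2, 4.6]
width: 0.007
[-0.18853769 -0.18425733  4.61670026]
0.07928318055383804 147.53008993390267
0 [0.0, 0.0, 0.0, -0.1, 0.1, -0.0]
6 [-0.05, 0.83, -0.0, -0.1, 0.2, 6.0]
12 [-0.18, 1.65, -0.0, -0.1, 0.2, 12.0]
18 [-0.4, 2.45, -0.0, -0.1, 0.2, 18.0]
24 [-0.7, 3.22, -0.0, -0.1, 0.2, 24.0]
30 [-1.08, 3.96, -0.0, -0.0, 0.2, 30.0]
36 [-1.54, 4.65, -0.0, -0.0, 0.2, 36.0]
42 [-2.06, 5.3, -0.0, -0.0, 0.2, 42.0]
48 [-2.65, 5.88, -0.0, -0.0, 0.2, 48.0]
54 [-3.3, 6.4, -0.0, -0.0, 0.2, 54.0]
60 [-4.0, 6.85, 0.0, 0.0, 0.2, 60.0]
```

```bash
python3 -m jog '[[-0.05,0.83,0,0,0,6],[-0.18,1.65,0,0,0,12],[-0.4,2.45,0,0,0,18],[-0.7,3.22,0,0,0,24],[-1.08,3.96,0,0,0,30],[-1.54,4.65,0,0,0,36],[-2.06,5.3,0,0,0,42],[-2.65,5.88,0,0,0,48],[-3.3,6.4,0,0,0,54],[-4.1,6.92,0,0,0,61],[-4.1,6.92,0,0,0,61],[-4.1,6.92,0,0,0,61]]'; python3 - <<'E'
from h import *
o=arm.get_obs(); v=np.array(o['tcp_pos'][:2])-[.5425,-.3965]; print(o['wrist_force'],np.linalg.norm(v),np.degrees(np.arctan2(v[1],v[0])),np.degrees(o['tcp_rot'][2]))
E
```

```text
t: 24.4
tcp_pos: [0.5477, -0.3189, 0.1952]
tcp_rot: [3.139, 0.005, 1.515]
wrist_force: [-0.6, -11.4, -2.3]
width: 0.0072
[ -0.55974102 -11.42240599  -2.34198576] 0.07776485135489675 86.200558157506 86.77497114263507
```

```bash
python3 -m jog '[[0,0,0,0,0,0],[0,0,0,0,0,0]]' 0.3;  python3 -m jog '[[0,0,-5,0,0,0],[0,0,-10,0,0,0],[0,0,-14,0,0,0],[0,0,-14,0,0,0]]'; python3 go.py .63 -.27 .33 176.6
```

```text
t: 24.6
tcp_pos: [0.5476, -0.3189, 0.1951]
tcp_rot: [3.139, 0.005, 1.514]
wrist_force: [-0.6, -0.5, 0.3]
width: 0.0203
t: 25.0
tcp_pos: [0.5489, -0.3191, 0.3413]
tcp_rot: [3.131, 0.01, 1.514]
wrist_force: [-0.5, -0.9, -0.4]
width: 0.0276
[5.37, 7.81, 1.16, 0.0, 0.9, -89.8]
```

```bash
python3 -m jog '[[5.4,7.8,0,0,0.9,-89.8],[5.4,7.8,0,0,0.9,-89.8],[5.4,7.8,0,0,0.9,-89.8],[5.4,7.8,0,0,0.9,-89.8],[5.4,7.8,0,0,0.9,-89.8],[5.4,7.8,0,0,0.9,-89.8],[5.4,7.8,0,0,0.9,-89.8],[5.4,7.8,0,0,0.9,-89.8],[5.4,7.8,0,0,0.9,-89.8],[5.4,7.8,0,0,0.9,-89.8],[5.4,7.8,0,0,0.9,-89.8],[5.4,7.8,0,0,0.9,-89.8]]'; cat > hk.py <<'E'
from meas import *
import sys
p,d,c=snap('wrist',sys.argv[1]); W=cloud('wrist',d,c); o=arm.get_obs(); print(o['t'],o['tcp_pos'])
for q in ([.5471,-.3187,.207],[.5425,-.3965,.21]): print(proj('wrist',c,q))
m=(W[...,2]>.165)&(W[...,2]<.2)&(W[...,1]>-.38)&(W[...,1]<-.33)&(abs(W[...,0]-.545)<.02)
P=W[m];k=np.polyfit(P[:,1],P[:,0],1);print('arm dx/dy',k,'deg',np.degrees(np.arctan(k[0])),m.sum())
m=(W[...,2]>.192)&(W[...,2]<.22)&(np.hypot(W[...,0]-.547,W[...,1]+.319)<.018);P=W[m]; print('tip',m.sum(),P.mean(0),P[:,2].max())
m=(W[...,2]>.2)&(W[...,2]<.222)&(np.hypot(W[...,0]-.5425,W[...,1]+.3965)<.03)&(p.max(2)<70);P=W[m]; print('boss',m.sum(),P.min(0),P.max(0))
m=(W[...,2]>.185)&(W[...,2]<.21)&(W[...,1]>-.45)&(W[...,1]<-.41)&(abs(W[...,0]-.545)>.03)&(abs(W[...,0]-.545)<.15)
P=W[m];k=np.polyfit(P[:,0],P[:,1],1);
for _ in range(3): P=P[abs(P[:,1]-np.polyval(k,P[:,0]))<.005]; k=np.polyfit(P[:,0],P[:,1],1)
print('rail',k,np.degrees(np.arctan(k[0])),len(P))
m=(W[...,2]>.243)&(W[...,2]<.262)&(W[...,1]>-.52)&(W[...,1]<-.44);P=W[m]
for lo in np.arange(.42,.72,.05):
    q=P[(abs(P[:,0]-lo)<.025)]
    if len(q): print('door edge',lo,q[:,1].max(),end=' ')
E
python3 hk.py w10
```

```text
t: 26.2
tcp_pos: [0.6297, -0.2693, 0.3412]
tcp_rot: [3.141, -0.001, 3.083]
wrist_force: [0.4, 0.0, -0.1]
width: 0.0272
26.25 [ 0.62971127 -0.26934517  0.34123996]
(np.float64(209.63993145368806), np.float64(114.18594149943198))
(np.float64(138.3316631784615), np.float64(117.83330703925621))
arm dx/dy [0.08807236 0.57581589] deg 5.033187360935941 308
tip 58 [ 0.54734961 -0.32115109  0.20682545] 0.21098684008952076
boss 752 [ 0.52534517 -0.42641616  0.20034671] [ 0.55515642 -0.38825911  0.21260912]
rail [-0.05540803 -0.39204679] -3.1714031979154607 1315
door edge 0.42 -0.45092043551210437 door edge 0.47 -0.45302507786234203 door edge 0.52 -0.45672382481865614 door edge 0.57 -0.45930230221036805 door edge 0.6199999999999999 -0.46233505616349885 door edge 0.6699999999999999 -0.4648145024841236
```

View pics/w10.png

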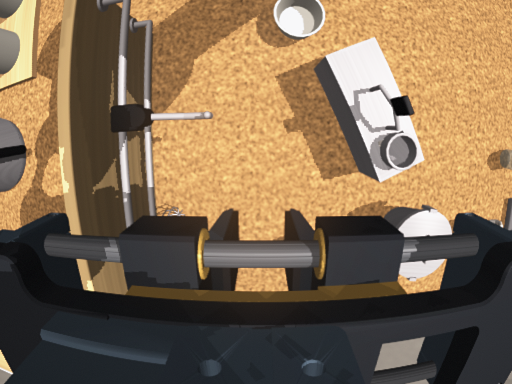

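The hook now points nearly straight out: clip at (130,118), tip at (210,115), rails running at about -3.2°. I'll refine the angle with a sub-pixel line fit.

```bash
cat > ang.py <<'E'
from meas import *
import sys
def run(ps):
    for _ in range(1):
        p,d,c=snap('wrist'); W=cloud('wrist',d,c); pts=[]
        t=proj('wrist',c,[.5473,-.321,.207]); b=proj('wrist',c,[.5425,-.3965,.21])
        for u in range(int(b[0])+26,int(t[0])-6):
            v0=int((b[1]+t[1])/2); col=[v for v in range(v0-10,v0+10) if W[v,u,2]>.165 and W[v,u,2]<.215]
            if len(col)>1: 
                vm=np.mean(col); z=np.max([W[v,u,2] for v in col]); q=atz('wrist',c,u,vm,z-.003); pts.append(q)
        P=np.array(pts); k=np.polyfit(P[:,1],P[:,0],1); P=P[abs(P[:,0]-np.polyval(k,P[:,1]))<.003]; k=np.polyfit(P[:,1],P[:,0],1)
        print('n',len(P),'tilt deg',np.degrees(np.arctan(k[0])),'x at tip y',np.polyval(k,-.321),'x at pivot y',np.polyval(k,-.3985), 'seat z min',P[:,2].round(4)[::6])
run(0)
E
python3 ang.py
```

```text
n 37 tilt deg 4.90022766523061 x at tip y 0.5473665044107267 x at pivot y 0.5407221004626146 seat z min [0.1867 0.186  0.1829 0.1826 0.1833 0.1846 0.187 ]
```

The hook angle is within 2° of straight out. Now I'll go above the tin's grip tab.

```bash
python3 go.py .542 -.0905 .25 202.3
```

```text
[9.86, 17.3, 9.15, 0.0, -0.0, -25.9]
```

```bash
python3 -m jog '[[9.9,17.3,5,0,0,-25.9],[9.9,17.3,5,0,0,-25.9],[9.9,17.3,7,0,0,-25.9],[9.9,17.3,9.1,0,0,-25.9],[9.9,17.3,9.1,0,0,-25.9],[9.9,17.3,9.1,0,0,-25.9],[9.9,17.3,9.1,0,0,-25.9]]' 0.4; python3 - <<'E'
from meas import *
p,d,c=snap('wrist','w11'); W=cloud('wrist',d,c); o=arm.get_obs(); print(o['tcp_pos'])
m=(W[...,2]>.175)&(W[...,2]<.2)&(np.hypot(W[...,0]-.54,W[...,1]+.09)<.03)&(p.max(2)<90);P=W[m]; print('tab',m.sum(),P.mean(0),cv2.minAreaRect((P[:,:2]*1000).astype(np.float32)),np.percentile(P[:,2],95))
m=(abs(W[...,2]-.1)<.004)&(np.hypot(W[...,0]-.54,W[...,1]+.09)<.13); P=W[m]; print(m.sum(),cv2.minAreaRect((P[:,:2]*1000).astype(np.float32)))
E
python3 go.py .542 -.0905 .166 202.3
```

```text
t: 27.0
tcp_pos: [0.5419, -0.0906, 0.2508]
tcp_rot: [3.141, 0.0, -2.752]
wrist_force: [0.5, -0.8, 1.3]
width: 0.0364
[ 0.54245318 -0.0911246   0.25118683]
tab 307 [ 0.53960975 -0.09581497  0.19085835] ((541.1718139648438, -95.32217407226562), (23.260059356689453, 7.363730430603027), 22.294118881225586) 0.19314244179227338
9306 ((524.431396484375, -101.92557525634766), (164.36611938476562, 85.02200317382812), 22.42211151123047)
[0.03, 0.08, 8.52, -0.0, 0.1, -0.0]
```

View pics/w11.png

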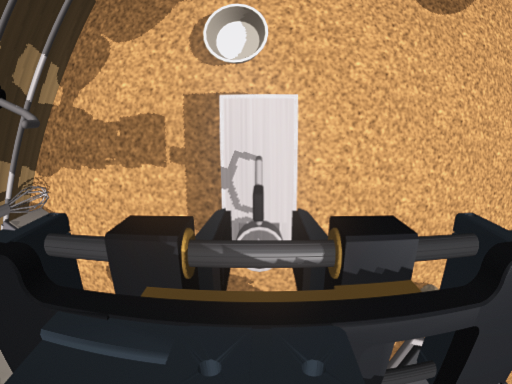

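The tab at (258,203) lies between the fingers, within 2 mm of plan. I'll descend, grip and lift.

```bash
python3 -m jog '[[0,-0.1,3,0,0,0],[0,-0.1,6,0,0,0],[0,-0.1,8.5,0,0,0],[0,-0.1,8.5,0,0,0]]' 0.4 40; python3 -m jog '[[0,0,0,0,0,0],[0,0,0,0,0,0],[0,0,0,0,0,0],[0,0,0,0,0,0],[0,0,0,0,0,0]]' 0; python3 -m jog '[[0,0,-0.5,0,0,0],[0,0,-1,0,0,0],[0,0,-2,0,0,0],[0,0,-4,0,0,0],[0,0,-6,0,0,0],[0,0,-7.1,0,0,0],[0,0,-7.1,0,0,0],[0,0,-7.1,0,0,0]]'; python3 go.py .5503 -.255 .236 176.8 
```

```text
t: 27.45
tcp_pos: [0.5422, -0.0927, 0.1641]
tcp_rot: [3.14, -0.002, -2.754]
wrist_force: [-0.4, 0.1, 0.6]
width: 0.0369
t: 27.95
tcp_pos: [0.5428, -0.0929, 0.1652]
tcp_rot: [3.141, -0.0, -2.754]
wrist_force: [-0.1, -0.9, 7.2]
width: 0.009
t: 28.75
tcp_pos: [0.5425, -0.0928, 0.2357]
tcp_rot: [3.141, -0.001, -2.754]
wrist_force: [-0.4, -0.5, -6.6]
width: 0.0087
[5.41, -15.31, -0.04, 0.0, -0.1, 25.4]
```

```bash
python3 -m jog '[[0.9,-2.6,0,0,0,4.2],[1.8,-5.2,0,0,0,8.4],[2.7,-7.7,0,0,0,12.7],[3.6,-10.2,0,0,0,17],[4.5,-12.8,0,0,0,21.2],[5.4,-15.3,0,0,0,25.4],[5.4,-15.3,0,0,0,25.4],[5.4,-15.3,0,0,0,25.4],[5.4,-15.3,0,0,0,25.4]]'; python3 - <<'E'
from meas import *
p,d,c=snap('wrist','w12'); W=cloud('wrist',d,c); o=arm.get_obs(); print(o['tcp_pos'],o['wrist_force'])
m=(W[...,2]>.19)&(W[...,2]<.22)&(np.hypot(W[...,0]-.547,W[...,1]+.321)<.02);P=W[m]; print('tip',m.sum(),P.mean(0) if len(P) else 0)
t=o['tcp_pos'];bz=t[2]-.066
m=(abs(W[...,2]-bz)<.015)&(np.hypot(W[...,0]-t[0],W[...,1]-t[1])<.13); P=W[m]; print(m.sum(),cv2.minAreaRect((P[:,:2]*1000).astype(np.float32)),P[:,2].mean())
A=np.c_[P[:,:2],np.ones(len(P))]; print('plane slope',np.linalg.lstsq(A,P[:,2],rcond=None)[0])
ps,ds,cs=snap('scene','s3')
cv2.imwrite('pics/v12.png',np.hstack([cv2.resize(p[:,:,::-1],(480,360)),cv2.resize(ps[90:210,120:240,::-1],(360,360))[:, :320]]))
E
python3 go.py .545 -.350 .236 176.8
```

```text
t: 29.65
tcp_pos: [0.5499, -0.2541, 0.2348]
tcp_rot: [3.14, -0.003, 3.087]
wrist_force: [0.9, 0.1, -6.6]
width: 0.0086
[ 0.55007274 -0.25399992  0.23507393] [-0.7884172  -0.00776182 -6.46548486]
tip 69 [ 0.54449439 -0.32329009  0.19358838]
13238 ((501.3634948730469, -286.25384521484375), (151.3701171875, 109.81759643554688), 86.88233947753906) 0.17010697151905016
plane slope [ 0.00184207 -0.01040569  0.16654973]
[-0.01, -9.61, -0.08, 0.1, -0.1, 0.1]
```

View pics/v12.png

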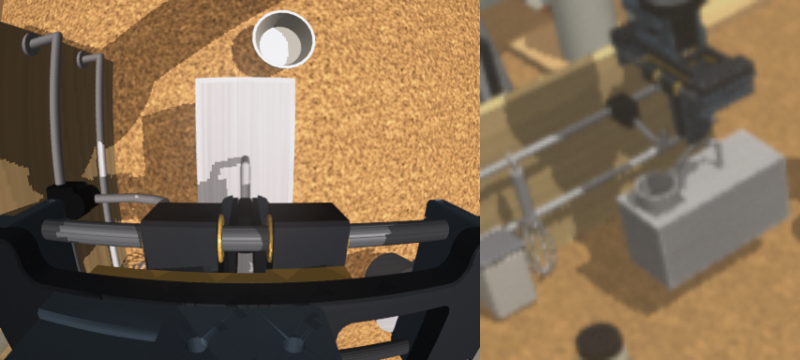

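The tin is gripped level at TCP z 0.235. In the left half the hook arm runs from (95,197) to (165,200), and the handle window faces it. I'll thread it over slowly.

```bash
python3 -m jog '[[0,-1,0.2,0,0,0],[0,-2,0.2,0,0,0],[0,-3,0.2,0,0,0],[0,-4,0.2,0,0,0],[0,-5,0.2,0,0,0],[0,-5,0.2,0,0,0]]'; python3 -m jog '[[0,-1,0,0,0,0],[0,-2,0,0,0,0],[0,-3,0,0,0,0],[0,-4,0,0,0,0],[0,-4.6,0,0,0,0],[0,-4.6,0,0,0,0],[0,-4.6,0,0,0,0]]';python3 - <<'E'
from h import *
p,d,c=snap('scene','s4')
print(proj('scene',c,[.545,-.35,.19]))
cv2.imwrite('pics/v13.png',cv2.resize(p[80:210,110:260,::-1],(690,598),interpolation=2))
E
python3 go.py .545 -.350 .2 176.8
```

```text
t: 30.35
tcp_pos: [0.5473, -0.3056, 0.2332]
tcp_rot: [3.141, -0.002, 3.086]
wrist_force: [-0.9, -0.7, -4.9]
width: 0.0091
t: 31.05
tcp_pos: [0.5447, -0.3514, 0.2331]
tcp_rot: [3.141, -0.002, 3.085]
wrist_force: [-0.3, 0.1, -6.5]
width: 0.0085
(np.float64(176.871844560339), np.float64(133.48559369828897))
[-0.03, 0.12, 3.31, 0.0, -0.1, -0.0]
```

View pics/v13.png

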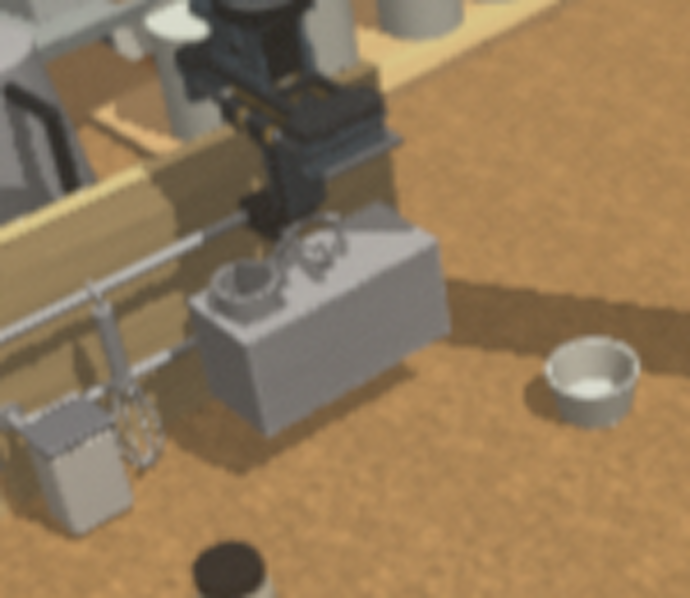

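The hook tip at (315,260) shows through the handle window and no contact forces appeared. I'll lower onto the seat.

```bash
python3 -m jog '[[0,0.1,1,0,0,0],[0,0.1,2,0,0,0],[0,0.1,2.8,0,0,0],[0,0.1,3,0,0,0],[0,0.1,3,0,0,0]]'; python3 -m jog '[[0,0,0.1,0,0,0],[0,0,0.2,0,0,0],[0,0,0.2,0,0,0]]'; python3 -m jog '[[0,0,0.1,0,0,0],[0,0,0.1,0,0,0]]'
```

```text
t: 31.6
tcp_pos: [0.5448, -0.3501, 0.2027]
tcp_rot: [3.141, -0.002, 3.086]
wrist_force: [0.4, 0.3, -6.1]
width: 0.0088
t: 31.9
tcp_pos: [0.5453, -0.3505, 0.2015]
tcp_rot: [3.142, -0.0, 3.086]
wrist_force: [0.9, -0.8, 2.2]
width: 0.0088
t: 32.1
tcp_pos: [0.5457, -0.3507, 0.2011]
tcp_rot: [-3.141, 0.001, 3.086]
wrist_force: [0.3, 0.7, 5.4]
width: 0.0088
```

The weight is carried by the hook. I'll ease off 1 mm and release.

```bash
python3 -m jog '[[0,0,-0.1,0,0,0],[0,0,-0.1,0,0,0]]' - 5; python3 -m jog '[[0,0,0,0,0,0],[0,0,0,0,0,0],[0,0,0,0,0,0],[0,0,0,0,0,0]]' 0.18; python3 - <<'E'
from h import *
p,d,c=snap('scene','s5'); print(arm.get_obs()['wrist_force'],arm.get_obs()['tcp_pos'])
w,_,_=snap('wrist')
cv2.imwrite('pics/v14.png',np.hstack([cv2.resize(p[80:200,120:240,::-1],(400,400),interpolation=2),cv2.resize(w[:,:,::-1],(400,400))]))
E
```

```text
t: 32.3
tcp_pos: [0.5454, -0.3506, 0.2019]
tcp_rot: [-3.141, 0.0, 3.086]
wrist_force: [0.8, -0.3, -4.1]
width: 0.0087
t: 32.7
tcp_pos: [0.5455, -0.3507, 0.202]
tcp_rot: [-3.141, 0.0, 3.086]
wrist_force: [0.5, -0.4, 0.6]
width: 0.0167
[-0.62484506  0.33316509  0.07331832] [ 0.54548473 -0.35062991  0.20193806]
```

View pics/v14.png

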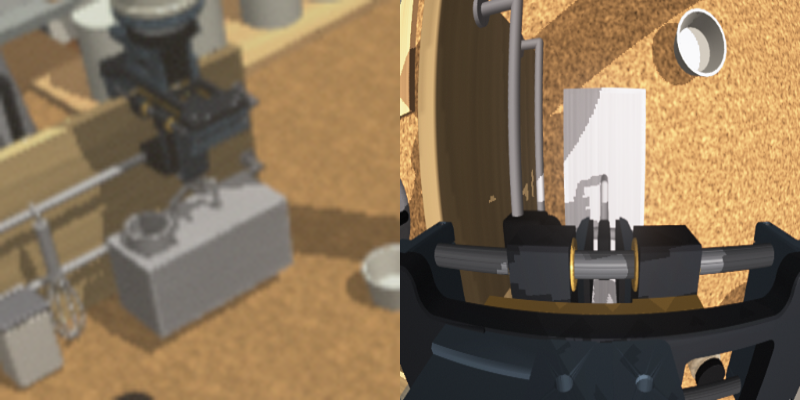

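The tin hangs on the hook with the fingers open and no force. I'll withdraw straight up.

```bash
python3 -m jog '[[0,0,-1,0,0,0],[0,0,-2,0,0,0],[0,0,-3,0,0,0],[0,0,-5,0,0,0],[0,0,-8,0,0,0],[0,0,-12,0,0,0],[0,0,-14,0,0,0]]';  python3 -m jog '[[-8,10,0,0,0,0],[-8,10,0,0,0,0],[-8,10,0,0,0,0],[-8,10,0,0,0,0],[-8,10,0,0,0,0]]'; cat > fin.py <<'E'
from meas import *
import sys
p,d,c=snap('wrist'); W=cloud('wrist',d,c); o=arm.get_obs(); print(o['t'],o['tcp_pos'],o['wrist_force'])
m=(abs(W[...,2]-.135)<.025)&(W[...,0]>.42)&(W[...,0]<.67)&(W[...,1]>-.41)&(W[...,1]<-.29)&(p.min(2)>90); P=W[m]
A=np.c_[P[:,:2],np.ones(len(P))]; k=np.linalg.lstsq(A,P[:,2],rcond=None)[0]
for _ in range(4): P=P[abs(P[:,2]-np.c_[P[:,:2],np.ones(len(P))]@k)<.004]; k=np.linalg.lstsq(np.c_[P[:,:2],np.ones(len(P))],P[:,2],rcond=None)[0]
print('box top',len(P),P.mean(0),'slopes deg',np.degrees(k[:2]),cv2.minAreaRect((P[:,:2]*1000).astype(np.float32)))
s,_,_=snap('scene'); t,_,_=snap('top')
cv2.imwrite('pics/'+sys.argv[1],np.hstack([cv2.resize(s[80:200,120:240,::-1],(400,400),interpolation=2),cv2.resize(w,(400,400))]) if 0 else np.hstack([cv2.resize(s[60:320,100:400,::-1],(400,346)),cv2.resize(p[:,:,::-1],(400,346))]))
E
python3 fin.py v15.png; sleep 0; python3 -m jog '[[0,0,0,0,0,0],[0,0,0,0,0,0],[0,0,0,0,0,0],[0,0,0,0,0,0],[0,0,0,0,0,0]]'; python3 fin.py v16.png
```

```text
t: 33.5
tcp_pos: [0.5461, -0.351, 0.3465]
tcp_rot: [-3.138, 0.004, 3.086]
wrist_force: [0.4, -0.6, 0.2]
width: 0.0165
t: 34.0
tcp_pos: [0.6317, -0.2553, 0.3472]
tcp_rot: [-3.138, 0.005, 3.087]
wrist_force: [0.1, -0.5, 0.9]
width: 0.0165
34.05 [ 0.63123724 -0.25593566  0.34711148] [-0.48312981  0.12768187 -0.37463467]
box top 6707 [ 0.53172539 -0.34679424  0.13620036] slopes deg [1.20908528 0.07521527] ((545.3661499023438, -352.0096130371094), (85.59000396728516, 201.5513153076172), 86.33528137207031)
t: 34.65
tcp_pos: [0.6308, -0.2566, 0.347]
tcp_rot: [-3.138, 0.004, 3.085]
wrist_force: [-0.3, -0.9, 0.0]
width: 0.0162
34.7 [ 0.63086169 -0.25655219  0.34692963] [ 1.05053988  0.33603886 -0.53763865]
box top 6788 [ 0.53117095 -0.34682363  0.13635034] slopes deg [0.61258871 0.07814788] ((545.03564453125, -352.1397705078125), (85.35362243652344, 200.71881103515625), 86.42295837402344)
```

View pics/v16.png

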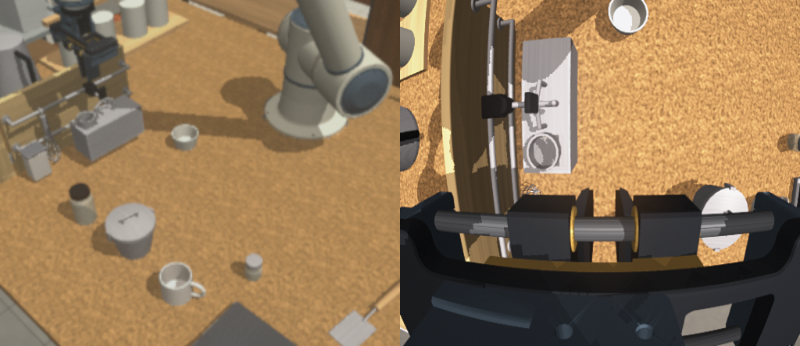

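The tin hangs on the hook: clip (497,105), tip (555,103). All the bystanders are in place and no pillars are left on the worktop. I'll let any swing die out and recheck level and hook angle.

```bash
for i in 1 2; do python3 -m jog '[[0,0,0,0,0,0],[0,0,0,0,0,0],[0,0,0,0,0,0],[0,0,0,0,0,0],[0,0,0,0,0,0],[0,0,0,0,0,0],[0,0,0,0,0,0],[0,0,0,0,0,0],[0,0,0,0,0,0],[0,0,0,0,0,0],[0,0,0,0,0,0],[0,0,0,0,0,0]]' >/dev/null; python3 fin.py tmp.png;  done; python3 - <<'E'
from meas import *
p,d,c=snap('wrist'); W=cloud('wrist',d,c)
m=(W[...,2]>.195)&(W[...,2]<.22)&(np.hypot(W[...,0]-.547,W[...,1]+.321)<.015)&(p.max(2)>80);P=W[m]; print('tip',m.sum(),P.mean(0))
m=(W[...,2]>.2)&(W[...,2]<.222)&(np.hypot(W[...,0]-.5425,W[...,1]+.3965)<.03)&(p.max(2)<70);P=W[m]; print('boss',m.sum(),P.min(0),P.max(0))
for n in('top','scene'):
    p,d,c=snap(n); print(n,[w[2].round(3) for w in whites(p,d,c,n) if w[2][0]<.71])
E
```

```text
36.05 [ 0.6308981  -0.25644325  0.34693856] [-0.51147684 -0.61607943 -0.71806931]
box top 6781 [ 0.53141079 -0.34682806  0.13628771] slopes deg [0.79724042 0.12958149] ((545.1452026367188, -352.1361999511719), (85.60417175292969, 200.72055053710938), 86.53144836425781)
37.4 [ 0.63089941 -0.25648074  0.34694475] [0.60457726 0.4565636  0.37511549]
box top 6794 [ 0.53151058 -0.34687949  0.13631422] slopes deg [0.7847969  0.09827097] ((545.1257934570312, -351.9938659667969), (85.46189880371094, 201.14491271972656), 86.44737243652344)
tip 57 [ 0.54740596 -0.32085931  0.20640051]
boss 711 [ 0.525217   -0.42642792  0.2000349 ] [ 0.55594238 -0.38823761  0.2123884 ]
top []
scene []
```

Everything is still, with the tin level to 0.8° and the hook tip where I left it. Handing in.

```bash
python3 -c "
from rig import arm
print(arm.finish_job())"
```

```text
the job is handed in; nothing more can be done
None
```

The job is done and handed in at about 37.5 s. I dropped all five pillars that were out through the tin's neck, then turned the hook from about +61° to straight out, and only then hung the tin on it by its handle.

**Last checks:**
- **Pillars:** none is left on the worktop in the top or scene views. Each one was gripped over the neck before I let it go. I did not look inside the tin, but the weight felt at the wrist when lifting it (about 6.5 N) fits the tin with five pillars.
- **Tin:** it hangs level to about 0.8°, with its tilt and position unchanged between the last two looks, 1.35 s apart.
- **Hook:** it measured about 1.7° short of exactly straight out, on the negative side. I left it there; its tip did not move during the hanging.
- **Other things:** in the last picture nothing else looked moved. I checked this by eye only, and the robot is clear of everything.

No check failed. The wrist camera read 2–3 mm off the fixed cameras, mainly in y, and I allowed for that.

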